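Set up a V-block on the tilting plate of an inspection bench

ROBOT

A 6-joint arm with a two-finger parallel gripper is mounted at the origin on the work surface. World frame = base frame: x ahead of the robot, y to its left, z up, the work surface at z = 0. Lengths are in m, angles in rad, forces in N, time in s.
With the tool pointing down it reaches from about 0.35 to 0.975 m from the base axis. Payload 4.9 kg.
Tool frame: the origin (TCP) lies midway between the tips of the shut fingers; the grasp point (between the pads) lies behind it (manip.tcp_to_grasp is the z of the grasp point in the tool frame, in m); z points along the fingers, y is the direction in which the jaws open and shut (so a half turn about z gives the same grasp; the last joint's range is limited). The gripper opens to 85 mm and grips with 20 to 120 N. Pads are 22 mm wide; open, the fingers measure 114 mm over their backs; the gripper's body (76 mm by 85 mm) begins 54 mm behind the grasp point. The pads swing forward as they close: fully open they stand 13 mm farther back than shut.
Start: joints at [1.157, 0.053, 1.613, -0, 1.476, -0.119], TCP at [0.182, 0.598, 0.231] pointing down, gripper open.
Joint ranges: [-3.01, 3.01], [-1.01, 2.22], [0.06, 2.58], [-1.02, 4.17], [0.09, 2.62], [-3.14, 3.14]. Speed limits (rad/s): [2.57, 2.57, 3.14, 3.14, 3.14, 3.14].

INTERFACE

Orientations are given as a unit quaternion [w, x, y, z].
In Python, from plant import status, vision, order, regions_of, manip gives the robot as it stands. The module is installed in compiled form; this text tells all that it offers.
- The arm moves only by the shell command python3 -m crank 'ROWS'. ROWS is JSON, one flat list of numbers, 5 for each row, row after row: the shift along the tool's x, y, z in mm, then the turn about the tool's z in degrees, then the opening in per cent of the stroke, from 0 (shut) to 100 (fully open). In form: [tx, ty, tz, yaw, fingers, tx, ty, tz, yaw, fingers, ...]. A call has exactly 10 rows; each row is the pose to reach, as a shift and turn from the pose commanded when the call began, along the tool's axes at that moment; what a row does not reach only later rows make up. A row lasts 1/10 s, in which the tool goes at most 50 mm and 8.59 degrees, less where a joint would pass 70% of its speed; a pose out of reach is approached as far as the arm can. A call with a gripper value outside its range is refused whole. The fingers move at their own pace and stop on an object; the grip force is fixed at half the most. Time passes only in rows, so rows that repeat a pose let the fingers close, or fill a call up. It gives the time, the measured TCP pose, the force and the opening at its end, in the units of the state.
- status.state(): the state, without advancing time (a new reading comes with each control period).
- vision.grab_frame(name): name is "scene" or "side" or "wrist"; returns (picture, depth): 480x640x3 uint8, red, green, blue; 480x640 float32, m along the optical axis (not along the pixel's ray), 0 where there is no reading.
- vision.get_calibration(name): a dict with "camera_matrix" (3x3 intrinsics, pixels), "k1" (the pictures are not rectified: a ray, as slopes to the right and down, at radius r is drawn at 1 + k1 r^2 times it, then the intrinsics apply), "R" (3x3) and "t" (3): a world point X has camera coordinates R X + t. Camera axes: x right, y down, z forward; pixel columns grow to the right and rows downward; lengths in m; the calibration is good to about 2 mm. A picture is of the moment at which its call begins: read the wrist's pose just before it. get_calibration takes no time and is no camera call; for the wrist camera it gives the pose at the moment of the call.
- order.job_done(): hands the job in, once; it reports no verdict.
Trained networks look in the newest picture that a camera, given by its name, has taken for a name from the list of things; names that differ only in an ending like _2 or _b are one class to them, and where a whole thing is asked for, a point or a joint stands for the part that bears it (a point fixed in the world has none). Each returns a list of dicts, best first, with "confidence" (0 to 1); they miss things now and then, are a little off and sometimes report something else, mostly with a low value. They report only what shows in the picture. A call takes as long as a camera call. They do not tell look-alikes from the thing itself.
- regions_of(camera, name): "region" (480x640 bool, what is visible of it) and "extent" ([centre column, centre row, width, height] in pixels, round what is visible of it).
The state is a dict: "time": time; "joint_pos": joint angles; "joint_vel": joint speeds; "joint_efforts": joint torques, N m; "tool_pos": TCP position; "tool_rot": TCP orientation; "contact_force": force on the tool from outside, world axes, zero at the start; "ft_torque": the same for the moment, N m; "gripper_width": opening from 0.0 (shut) to 1.0 (fully open).
Only numpy, scipy, OpenCV 4.12 (cv2) and the standard library are available. Lean on these libraries where they do the work, as an engineer would, in place of code of your own. Each camera call takes 0.05 s, during which the arm holds its last target. There are 200 camera calls.

TASK

Raise the tilting plate to 30 degrees and leave it there with the V-block from the slotted tray sitting flat on it, groove up, between the two side cheeks and right up against both stop pins. In the tray the block can be held only by its ends and between the cheeks only by its long sides, so on the way stand it on the open bench, groove up, let go, and take it again the other way. Do not shift the other things lying on the bench.

Things in the scene. Friction and masses are not known exactly. Their poses are not given: they have to be found in the camera images.
- tilt (a joint): Plate angle above level, rad: 0 = flat, end stop 1.05; 30 degrees = 0.524. Stiff hinge: 1.5 N m of friction holds the plate at any angle, also with the block on it (sag under 1 degree). Lifting takes about 10 N at the bar handle, square to the plate; pressing it down about 6 N. May be raised before or after the block is put on.
- tilt_hinge (a point): Middle of the plate's hinge, on its robot-side edge, 36 mm above the bench, in mid thickness of the plate. Axes turn with the plate: x up the plate from hinge to handle, y along the hinge axis (to the left at level), z square out of its top. Plate: aluminium, 140 (x) x 130 (y) x 10 mm. A degree arc, ticks each 10, the 30 tick long, is at its +y side.
- stand: The dark steel base under the plate, 150 x 130 x 28 mm high, bolted down; origin under its centre, on the bench; hinge at its x = -70 mm.
- tilt_bar (a point): Middle of the bar handle: round steel bar, 10 mm diameter, 100 mm long along y, on two 10 mm rods at its ends; 190 mm from the hinge along the plate's x, its middle 50 mm beyond the plate's far edge, at mid thickness of the plate. Free space below. Can be pinched from above (fingers closing along x) and turns between the fingers. Axes as the plate's.
- seat (a point): Where the middle of the V-block's underside belongs, on the plate's top face, 70 mm up from the hinge; axes as the plate's. The block's length lies along y, between two steel cheeks (44 mm along x, from -20 to +24 mm; 8 mm thick, 36 mm high) whose inner faces are at y = +-32 mm.
- stops (a point): Midway between the feet of the two stop pins on the plate's top face, 20 mm downhill of the seat; axes as the plate's. Pins: steel, 6 mm diameter, 14 mm high, at y = +-25 mm; a finger fits between them (44 mm gap). The block's long side touches both when its middle is 20 mm uphill of here.
- vblock_center (a point): Centre of the V-block, half-way up: steel, 56 mm (its x) x 34 mm (its y) x 36 mm high (its z), about 0.35 kg, V groove along x in its top. Same when turned half round about z. On the plate at 30 degrees it does not slide by itself.
- vblock: The same V-block; origin in the middle of its underside, 18 mm below its centre.
- tray_floor (a point): Middle of the slot floor of the black tray, 10 mm above the bench; fixed. x along the slot. Outside 150 (x) x 64 mm; slot 44 mm wide between 10 mm walls as high as the block (36 mm above the floor); end sills 10 mm high leave 134 mm between them. The block stands in it, its x along the slot: ends free for fingers, sides not.
- tray: The same tray; origin under it on the bench. Tray and tilting plate stand left and right on the bench, either way round; the bench between them (x 0.42 to 0.58, y -0.05 to 0.05) is empty.
- drilled_center (a point): Bystander: middle of a dark steel block with holes, 75 x 50 x 25 mm, lying on the bench. Leave alone.
- thumbscrew_center (a point): Bystander: middle of a dark steel thumbscrew standing on its head, 28 mm diameter, 42 mm high. Leave alone.
- dial_center (a point): Bystander: middle of the round body (56 mm diameter, 16 mm high) of a dial gauge lying on the bench, its stem reaching 88 mm along its x. Leave alone.
Things that resemble listed ones, but are neither listed nor needed, are in the scene too. Leave any red look-alike of the vblock alone.

How it is judged:
By the outcome, as a careful person would: the job done as asked, in the order asked, and still so for the second after the job is handed in, with the robot touching nothing.
It also fails if it takes over 72 s, if anything falls off the work surface, if the arm or the gripper's body presses on something with over 40 N, if the wrist force passes 120 N, or if a joint passes its speed limit or range.

## Working session

There is one attempt and no reset: what is moved stays moved. The work goes in short steps, Python scripts to look and compute and a shell command to move; the robot and the scene stay as the last step left them, time stands still between calls to the robot, and variables do not carry over. Pictures are saved under pics/ and viewed, on a budget of 10 in all, crops included, one or two more only if the job needs it, and the job is handed in when it is done.

```bash
mkdir -p pics; ls
cat > h.py <<'E'
import numpy as np, cv2
from plant import status, vision, order, regions_of, manip
def cloud(name, depth):
    c=vision.get_calibration(name); K=np.array(c["camera_matrix"]); k1=c["k1"]
    u,v=np.meshgrid(np.arange(640),np.arange(480))
    pts=np.stack([u,v],-1).reshape(-1,1,2).astype(np.float64)
    s=cv2.undistortPoints(pts,K,np.array([k1,0,0,0,0.])).reshape(480,640,2)
    P=np.concatenate([s*depth[...,None],depth[...,None]],-1)
    return (P-np.array(c["t"]))@np.array(c["R"])
E
python3 - <<'E'
from h import *
s=status.state(); print({k:np.round(v,3) for k,v in s.items()}, manip.tcp_to_grasp)
ims=[]
for n in ("scene","side"):
    im,d=vision.grab_frame(n); cv2.imwrite(f"pics/{n}0.png",im[...,::-1]); W=cloud(n,d); np.save(n+"W.npy",W)
    for t in ("vblock","tray","stand","tilt_bar","drilled_center","thumbscrew_center","dial_center"):
        for r in regions_of(n,t)[:3]:
            m=r["region"]&(d>0)
            print(n,t,round(r["confidence"],2),np.round(r["extent"]),m.sum(),np.round(np.median(W[m],0),3) if m.any() else 0, np.round(W[m].min(0),3) if m.any() else 0,np.round(W[m].max(0),3)if m.any() else 0)
E
```

```text
pics
{'time': np.float64(0.0), 'joint_pos': array([ 1.157,  0.053,  1.614,  0.   ,  1.476, -0.119]), 'joint_vel': array([ 0.   ,  0.002,  0.002,  0.001,  0.001, -0.001]), 'joint_efforts': array([-0.0000e+00, -3.9369e+01, -3.7018e+01, -0.0000e+00,  7.0000e-03,
        0.0000e+00]), 'tool_pos': array([0.181, 0.597, 0.23 ]), 'tool_rot': array([-0.   ,  0.147,  0.989, -0.001]), 'contact_force': array([ 0.005,  0.006, -0.19 ]), 'ft_torque': array([-0.03 ,  0.029,  0.044]), 'gripper_width': np.float64(1.002)} -0.0187
scene vblock 0.84 [420. 331.  27.  20.] 529 [0.531 0.328 0.026] [ 0.49   0.292 -0.004] [0.561 0.358 0.042]
scene vblock 0.76 [406. 282.  24.  27.] 401 [0.468 0.215 0.036] [0.422 0.196 0.01 ] [0.493 0.237 0.052]
scene tray 0.82 [404. 288.  59.  63.] 1504 [0.487 0.22  0.023] [ 0.366  0.162 -0.004] [0.546 0.263 0.053]
scene tray 0.4 [293. 188.  80.  64.] 2189 [ 0.484 -0.184  0.049] [ 0.369 -0.295 -0.003] [ 0.599 -0.107  0.136]
scene stand 0.89 [291. 191.  82.  64.] 2852 [ 0.49  -0.166  0.047] [ 0.361 -0.261 -0.002] [ 0.599 -0.103  0.144]
scene stand 0.74 [405. 281.  24.  26.] 428
[... 959 characters left out ...]
 tilt_bar 0.65 [384. 197.  93.  48.] 2172 [ 0.462 -0.155  0.049] [ 0.382 -0.356 -0.003] [ 0.617 -0.104  0.128]
side drilled_center 0.94 [270. 232.  36.  25.] 807 [ 0.702 -0.016  0.023] [ 0.662 -0.098 -0.002] [0.746 0.016 0.029]
side drilled_center 0.35 [384. 197.  94.  44.] 2170 [ 0.462 -0.155  0.05 ] [ 0.382 -0.38  -0.003] [ 0.624 -0.107  0.132]
side thumbscrew_center 0.77 [356. 397.  16.  30.] 381 [0.418 0.392 0.018] [ 0.406  0.352 -0.002] [0.433 0.401 0.044]
side dial_center 0.61 [392. 168.  15.  12.] 131 [ 0.507 -0.397  0.017] [ 0.486 -0.461  0.009] [ 0.528 -0.373  0.022]
side dial_center 0.54 [385. 196.  97.  44.] 2121 [ 0.46  -0.156  0.05 ] [ 0.382 -0.376 -0.002] [ 0.609 -0.108  0.128]
```

View pics/scene0.png

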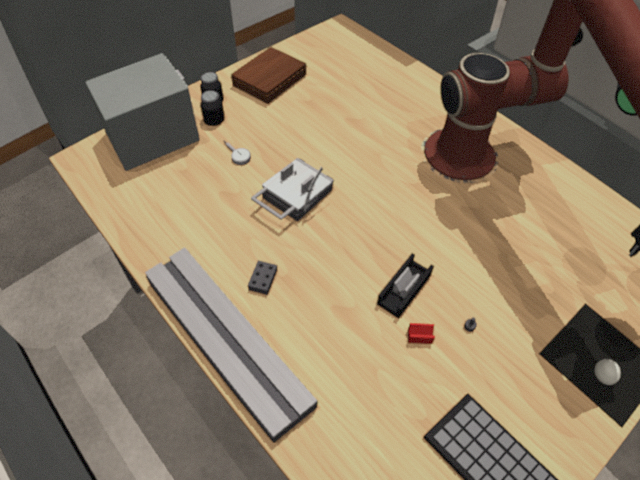

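View pics/side0.png

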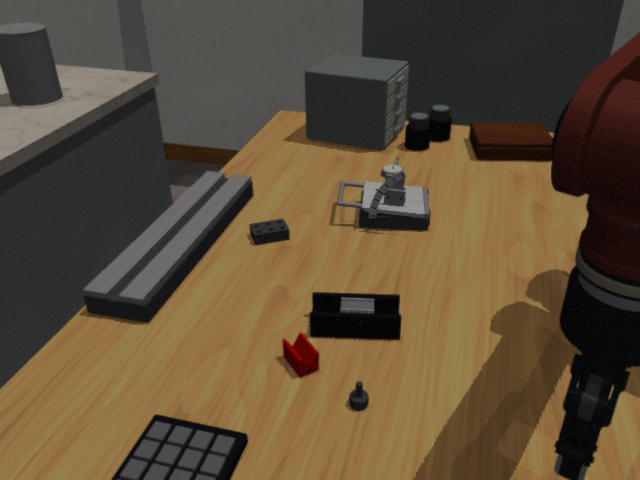

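The scene picture shows the black tray with the grey V-block at (404,288), a red look-alike at (420,332) and the tilting plate at (293,188). The side picture agrees: tray at (355,316), plate at (386,199). I'll move above the tray for a wrist view.

```bash
python3 -m crank '[-380,-289,-70,0,100,-380,-289,-70,0,100,-380,-289,-70,0,100,-380,-289,-70,0,100,-380,-289,-70,0,100,-380,-289,-70,0,100,-380,-289,-70,0,100,-380,-289,-70,0,100,-380,-289,-70,0,100,-380,-289,-70,0,100]'
cat >> h.py <<'E'
from scipy.spatial.transform import Rotation as Rn
def pose():
    s=status.state(); q=s["tool_rot"]; return s,np.array(s["tool_pos"]),Rn.from_quat([q[1],q[2],q[3],q[0]]).as_matrix()
def to(x,y,z,ang=None):
    """shift/turn in tool axes (mm, deg) to world TCP xyz with jaw axis at world angle ang (deg)"""
    s,p,R=pose(); d=R.T@(np.array([x,y,z])-p)*1000; a=np.degrees(np.arctan2(R[1,1],R[0,1]))
    t=0 if ang is None else (a-ang+90)%180-90
    print("to",np.round([x,y,z],4),ang,"-> row",np.round(d,1),"yaw",round(t,1),"| jaw ang",round(a,1),"w",round(float(s["gripper_width"]),3),"j6",round(s["joint_pos"][5],2))
E
python3 - <<'E'
from h import *
for n in ("wrist",):
    print(pose()[1])
    im,d=vision.grab_frame(n); W=cloud(n,d); cv2.imwrite("pics/w1.png",im[...,::-1]); np.savez("w1.npz",W=W,im=im,d=d)
    for t in ("vblock","tray"):
        for r in regions_of(n,t)[:3]:
            m=r["region"]&(d>0); X=W[m]; hi=np.percentile(X[:,2],95); T=X[X[:,2]>hi-.006]
            print(t,round(r["confidence"],2),np.round(r["extent"]),m.sum(),np.round(np.median(X,0),3),round(hi,4), cv2.minAreaRect((X[:,:2]*1000).astype(np.float32)),cv2.minAreaRect((T[:,:2]*1000).astype(np.float32)))
E
```

```text
time: 1.8
tool_pos: [0.4627, 0.2085, 0.3022]
tool_rot: [0.001, 0.148, 0.989, 0.0]
contact_force: [0.5, 0.7, -0.3]
gripper_width: 0.997
[0.46273684 0.20848834 0.30224808]
vblock 0.78 [450. 217.  65.  72.] 2521 [0.528 0.322 0.027] 0.0373 ((537.6131591796875, 326.5825500488281), (52.168304443359375, 62.09494400024414), 45.97932434082031) ((529.5724487304688, 322.71246337890625), (35.51250076293945, 55.679931640625), 45.550575256347656)
vblock 0.74 [323. 189.  57.  71.] 2235 [0.462 0.208 0.04 ] 0.0477 ((468.2752380371094, 208.67185974121094), (65.1507568359375, 38.2926025390625), 9.356304168701172) ((463.93212890625, 209.02667236328125), (56.29913330078125, 35.7039794921875), 10.145340919494629)
tray 0.84 [324. 188. 133. 167.] 7519 [0.455 0.209 0.021] 0.0479 ((471.1235046386719, 211.93814086914062), (158.8170623779297, 63.77328109741211), 11.707828521728516) ((466.61822509765625, 211.1851043701172), (149.33758544921875, 63.74654769897461), 11.858919143676758)
tray 0.52 [ 36. 343.  71. 145.] 3077 [ 0.524 -0.131  0.054] 0.0591 ((559.9207763671875, -160.77728271484375), (92.16876220703125, 222.24795532226562), 53.39497756958008) ((549.998779296875, -140.8314666748047), (68.38201904296875, 137.23524475097656), 61.03952407836914)
```

View pics/w1.png

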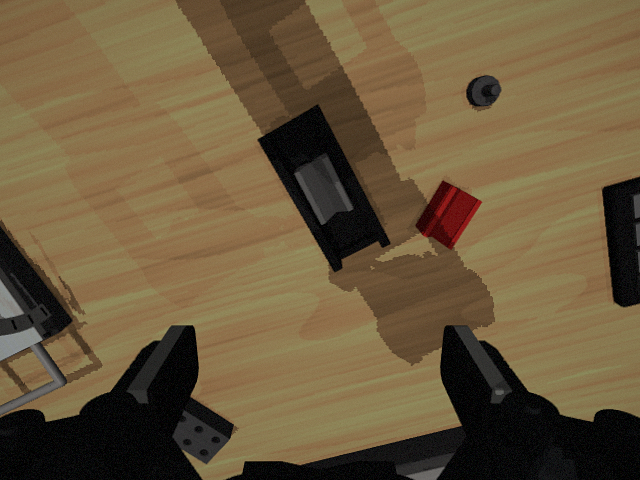

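The wrist view shows the tray at (323,188), the grey block inside it at (325,188) and the red look-alike at (450,216). Tray 149x64 mm and block top at z ≈ 47 mm match the given sizes.

Run:
```python
from h import *
to(.464,.209,.10,11); to(.464,.209,.010,11)
# plate points from w1 partial
```

```text
to [0.464 0.209 0.1  ] 11 -> row [ -1.9  -0.3 201.7] yaw 61.9 | jaw ang 72.9 w 0.997 j6 -0.99
to [0.464 0.209 0.01 ] 11 -> row [ -1.9  -0.3 291.7] yaw 61.9 | jaw ang 72.9 w 0.997 j6 -0.99
```

```bash
python3 -m crank '[-1,0,30,8.5,100,-1,0,60,17,100,-2,0,90,25.5,100,-2,0,120,34,100,-2,0,150,42.5,100,-2,0,175,51,100,-2,0,195,59,100,-2,0,202,61.9,100,-2,0,202,61.9,100,-2,0,202,61.9,100]'
python3 - <<'E'
from h import *
to(.464,.209,.010,11)
E
```

```text
time: 2.95
tool_pos: [0.4628, 0.2114, 0.0995]
tool_rot: [-0.0, 0.634, 0.774, 0.0]
contact_force: [1.4, 0.3, 0.3]
gripper_width: 0.997
to [0.464 0.209 0.01 ] 11 -> row [-2.6  0.7 89.5] yaw 0.4 | jaw ang 11.4 w 0.997 j6 0.08
```

```bash
python3 -m crank '[-2.5,0,30,0,100,-2.5,0,60,0,100,-2.5,0,80,0,100,-2.5,0,89,0,100,-2.5,0,89,0,100,-2.5,0,89,0,30,-2.5,0,89,0,30,-2.5,0,89,0,30,-2.5,0,89,0,30,-2.5,0,89,0,30]' && python3 -m crank '[0,0,0,0,30,0,0,0,0,30,0,0,-5,0,30,0,0,-15,0,30,0,0,-35,0,30,0,0,-60,0,30,0,0,-90,0,30,0,0,-110,0,30,0,0,-110,0,30,0,0,-110,0,30]'
python3 - <<'E'
from h import *
to(.5,.0,.12,0);print(pose()[0]["contact_force"])
E
```

```text
time: 3.95
tool_pos: [0.4651, 0.2085, 0.0123]
tool_rot: [0.001, 0.635, 0.773, 0.001]
contact_force: [-0.7, -0.6, 6.6]
gripper_width: 0.643
time: 4.95
tool_pos: [0.4633, 0.2079, 0.12]
tool_rot: [0.0, 0.635, 0.773, -0.0]
contact_force: [0.1, -0.0, -4.5]
gripper_width: 0.645
to [0.5  0.   0.12] 0 -> row [-211.1   -4.4    0. ] yaw 11.2 | jaw ang 11.2 w 0.645 j6 0.08
[ 0.07885391 -0.03942699 -4.5317632 ]
```

```bash
python3 -m crank '[-45,-1,0,0,30,-90,-2,0,0,30,-135,-3,0,0,30,-180,-4,0,0,30,-211,-4,20,0,30,-211,-4,60,0,30,-211,-4,90,0,30,-211,-4,105,0,30,-211,-4,112,0,30,-211,-4,114,0,30]' && python3 -m crank '[0,0,2,0,30,0,0,3,0,30,0,0,3,0,30,0,0,3,0,30,0,0,3,0,100,0,0,3,0,100,0,0,3,0,100,0,0,3,0,100,0,0,3,0,100,0,0,3,0,100]'
```

```text
time: 5.95
tool_pos: [0.4989, 0.0006, 0.0042]
tool_rot: [-0.002, 0.635, 0.773, -0.001]
contact_force: [-0.3, -0.7, -3.1]
gripper_width: 0.646
time: 6.95
tool_pos: [0.5008, 0.0003, 0.0034]
tool_rot: [0.0, 0.635, 0.773, 0.0]
contact_force: [0.4, -0.6, 0.9]
gripper_width: 1.001
```

```bash
python3 -m crank '[0,0,-40,0,100,0,0,-80,0,100,0,0,-120,0,100,-20,-6,-165,0,100,-40,-12,-210,0,100,-60,-18,-255,0,100,-80,-24,-295,0,100,-96,-29,-330,0,100,-96,-29,-330,0,100,-96,-29,-330,0,100]'
python3 - <<'E'
from h import *
n="wrist"; print(pose()[1])
im,d=vision.grab_frame(n); W=cloud(n,d); cv2.imwrite("pics/w2.png",im[...,::-1]); np.savez("w2.npz",W=W,im=im,d=d)
for t in ("vblock","stand","tilt_bar"):
    for r in regions_of(n,t)[:3]:
        m=r["region"]&(d>0); X=W[m]; hi=np.percentile(X[:,2],95); T=X[X[:,2]>hi-.006]
        print(t,round(r["confidence"],2),np.round(r["extent"]),m.sum(),np.round(np.median(X,0),3),round(hi,4), cv2.minAreaRect((T[:,:2]*1000).astype(np.float32)))
m=(W[...,2]>.036)&(W[...,2]<.047)&(W[...,1]<-.08)&(d>0); X=W[m]; print("plate",m.sum(),cv2.minAreaRect((X[:,:2]*1000).astype(np.float32)))
m=(W[...,2]>.06)&(W[...,1]<-.08)&(W[...,1]>-.3)&(W[...,0]>.4)&(d>0); print(np.round(W[m][::40],3))
E
```

```text
time: 7.95
tool_pos: [0.4912, -0.0999, 0.3342]
tool_rot: [0.001, 0.635, 0.773, 0.0]
contact_force: [-1.2, 0.1, -0.4]
gripper_width: 1.003
[ 0.49118562 -0.09990669  0.33415414]
vblock 0.59 [348.  80.  58.  38.] 2325 [0.498 0.007 0.028] 0.0356 ((498.8135070800781, 6.217220306396484), (56.140254974365234, 35.55001449584961), 11.166462898254395)
stand 0.92 [303. 258. 195. 131.] 18041 [ 0.471 -0.177  0.047] 0.0816 ((472.5110778808594, -169.97247314453125), (67.21467590332031, 116.12229919433594), 6.8121137619018555)
tilt_bar 0.89 [306. 257. 196. 125.] 16010 [ 0.47  -0.184  0.047] 0.0762 ((469.73931884765625, -170.9429931640625), (61.48002624511719, 114.85250091552734), 6.812113285064697)
plate 9280 ((629.6107177734375, -162.67958068847656), (491.41552734375, 141.32728576660156), 7.695881366729736)
[[ 0.487 -0.111  0.062]
 [ 0.497 -0.11   0.068]
 [ 0.492 -0.111  0.078]
 ...
 [ 0.506 -0.086  0.41 ]
 [ 0.546 -0.09   0.399]
 [ 0.552 -0.086  0.402]]
```

View pics/w2.png

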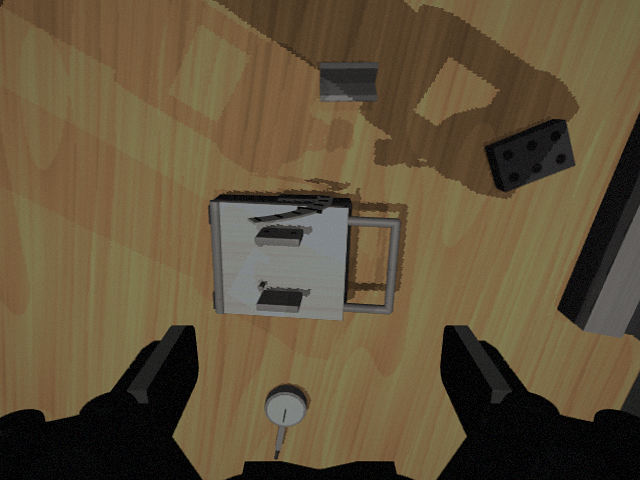

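The wrist view shows the block standing groove up at (348,81) on clear bench. The plate is at (283,258), bar at (394,265), cheeks at (279,237) and (279,300).

Run:
```python
from h import *
f=np.load("w2.npz"); W=f["W"]; d=f["d"]
v,u=np.mgrid[:480,:640]
box=(d>0)&(u>200)&(u<420)&(v>185)&(v<325)
z=W[...,2]
def rect(m,l):
    k,lab,st,c=cv2.connectedComponentsWithStats(m.astype(np.uint8))
    for i in range(1,k):
        if st[i,4]>60:
            X=W[lab==i]; r=cv2.minAreaRect((X[:,:2]*1000).astype(np.float32))
            print(l,st[i,:5],np.round(r[0],1),np.round(r[1],1),round(r[2],1),"z",np.round(np.percentile(X[:,2],[5,50,95]),4))
rect(box&(z>.034)&(z<.05),"plate"); rect(box&(z>.068)&(z<.09),"cheek"); rect(box&(u>354)&(z>.022)&(z<.05),"bar")
rect(box&(z>.0485)&(z<.062),"pins")
```

```text
plate [  208   200   140   120 11396] [ 460.4 -186.1] [147.1 136.4] 9.6 z [0.0402 0.0444 0.0495]
plate [342 303  33   5  77] [ 558.2 -219.2] [35.8  3.5] 10.7 z [0.0452 0.0485 0.0499]
cheek [297 204  32   6 114] [ 486.6 -111.6] [29.6  3. ] 8.2 z [0.0694 0.0802 0.0887]
cheek [255 233  46  14 514] [ 458.9 -152.3] [44.   8.8] 9.8 z [0.0704 0.0807 0.0834]
cheek [256 298  44  15 535] [ 470.8 -223.2] [44.1  9.1] 9.3 z [0.0694 0.0802 0.0831]
pins [ 305  207   96  114 4733] [ 540.2 -175.1] [ 98.7 129.8] 9.4 z [0.0488 0.0504 0.0547]
pins [259 228  46   9 157] [ 460.8 -148.3] [45.4  6.5] 1.5 z [0.0491 0.0543 0.0612]
pins [260 291  43   9 218] [ 472.9 -219.6] [ 8.4 45.7] 89.1 z [0.049  0.0552 0.0613]
```

Run:
```python
from h import *
f=np.load("w2.npz"); W=f["W"]; d=f["d"]
v,u=np.mgrid[:480,:640]; z=W[...,2]
def plane(m,l):
    X=W[m]
    for _ in range(3):
        c,*_=np.linalg.lstsq(np.c_[X[:,:2]-[.465,-.188],np.ones(len(X))],X[:,2],rcond=None)
        r=X[:,2]-np.c_[X[:,:2]-[.465,-.188],np.ones(len(X))]@c; X=X[abs(r)<2.5*r.std()]
    print(l,len(X),np.round(np.degrees(c[:2]),2),round(c[2],4),"rms",r.std())
plane((d>0)&(u>222)&(u<342)&(v>250)&(v<285)|(d>0)&(u>310)&(u<342)&(v>222)&(v<310),"plate")
plane((d>0)&(z<.012)&(z>-.012)&(u>200)&(u<480)&(v>60)&(v<370),"bench")
m=(d>0)&(u>389)&(u<399)&(v>235)&(v<300); print("bar",np.round(np.median(W[m],0),4), np.percentile(W[m][:,2],[5,50,90]))
```

```text
plate 5557 [4.38 0.8 ] 0.0456 rms 0.0007604210589695362
bench 62641 [-0.18 -0.03] -0.0011 rms 0.0008254295556478368
bar [ 0.585  -0.1684  0.0538] [-0.00205748  0.0538435   0.05540463]
```

```bash
python3 -m crank '[12,4,20,8.5,100,25,7,40,17,100,40,11,55,25.5,100,50,14,70,34,100,60,17,85,42.5,100,70,20,100,51,100,80,23,115,59.5,100,90,25,125,68,100,100,28,134,76.5,100,100,28,134,85,100]' && python3 -m crank '[0,0,0,5,100,0,0,0,5,100,0,0,0,5,100,0,0,0,5,100,0,0,0,5,100,0,0,0,5,100,0,0,0,5,100,0,0,0,5,100,0,0,0,5,100,0,0,0,5,100]'
python3 - <<'E'
from h import *
n="wrist"; print(pose()[1])
im,d=vision.grab_frame(n); W=cloud(n,d); np.savez("w3.npz",W=W,im=im,d=d); cv2.imwrite("pics/w3.png",im[...,::-1])
for r in regions_of(n,"vblock")[:2]:
    m=r["region"]&(d>0); X=W[m]; hi=np.percentile(X[:,2],95); T=X[X[:,2]>hi-.006]
    R=cv2.minAreaRect((T[:,:2]*1000).astype(np.float32)); print(round(r["confidence"],2),np.round(r["extent"]),round(hi,4),R)
    to(R[0][0]/1e3,R[0][1]/1e3,.006,101.2)
E
```

```text
time: 9.15
tool_pos: [0.4971, 0.0057, 0.1958]
tool_rot: [-0.001, 0.99, 0.139, -0.003]
contact_force: [-0.5, -0.7, -0.0]
gripper_width: 0.998
time: 10.15
tool_pos: [0.499, 0.004, 0.1993]
tool_rot: [-0.0, 0.995, 0.098, -0.0]
contact_force: [-0.4, 0.9, -0.3]
gripper_width: 1.0
[0.49895673 0.00400478 0.19933419]
0.68 [316. 212.  52.  83.] 0.0371 ((499.78179931640625, 5.869132995605469), (56.41217041015625, 35.53860855102539), 11.653692245483398)
to [0.4998 0.0059 0.006 ] 101.2 -> row [  1.2  -1.7 193.3] yaw 0.0 | jaw ang -78.8 w 1.0 j6 1.23
```

```bash
python3 -m crank '[1,-2,45,0,100,1,-2,90,0,100,1,-2,135,0,100,1,-2,170,0,100,1,-2,185,0,100,1,-2,189,0,100,1,-2,189,0,10,1,-2,189,0,10,1,-2,189,0,10,1,-2,189,0,10]' && python3 -m crank '[0,0,0,0,10,0,0,0,0,10,0,0,0,0,10,0,0,0,0,10,0,0,-10,0,10,0,0,-40,0,10,0,0,-80,0,10,0,0,-120,0,10,0,0,-140,0,10,0,0,-140,0,10]'
python3 - <<'E'
from h import *
a=np.radians(9.5); ux=np.array([np.cos(a),np.sin(a)])
mid=np.array([.4649,-.1878])
# cheek tops centre lies at +2 mm along plate x and 36 mm above face; tilt 4.4 deg moves tops back 41*sin
t=np.radians(4.4); s=mid-ux*.002*np.cos(t)+ux*.036*np.sin(t); print("seat xy",s)
print("height face at seat", .036+.07*np.sin(t)+.005)
for o in (0,.004): 
    q=s+ux*o; to(q[0],q[1],.15,9.5)
E
```

```text
time: 11.25
tool_pos: [0.5011, 0.0061, 0.0122]
tool_rot: [0.0, 0.995, 0.098, 0.002]
contact_force: [1.4, 0.0, -1.9]
gripper_width: 0.383
time: 12.25
tool_pos: [0.5015, 0.0059, 0.1542]
tool_rot: [0.001, 0.995, 0.098, 0.003]
contact_force: [0.4, 0.5, -3.7]
gripper_width: 0.388
seat xy [ 0.46565725 -0.18767328]
height face at seat 0.0463703319688773
to [ 0.4657 -0.1877  0.15  ] 9.5 -> row [-72.9 182.9   4.2] yaw -88.3 | jaw ang -78.8 w 0.388 j6 1.24
to [ 0.4696 -0.187   0.15  ] 9.5 -> row [-68.9 183.    4.2] yaw -88.3 | jaw ang -78.8 w 0.388 j6 1.24
```

```bash
python3 -m crank '[0,0,-30,-8.5,10,0,0,-60,-17,10,-10,30,-60,-25.5,10,-22,60,-60,-34,10,-34,90,-60,-42.5,10,-46,120,-60,-51,10,-58,150,-60,-59.5,10,-65,175,-60,-68,10,-69,183,-60,-76.5,10,-69,183,-60,-85,10]' && python3 -m crank '[0,0,20,-3.3,10,0,0,40,-3.3,10,0,0,60,-3.3,10,0,0,60,-3.3,10,0,0,60,-3.3,10,0,0,60,-3.3,10,0,0,60,-3.3,10,0,0,60,-3.3,10,0,0,60,-3.3,10,0,0,60,-3.3,10]'
python3 - <<'E'
from h import *
n="wrist"; print(pose()[1])
im,d=vision.grab_frame(n); W=cloud(n,d); np.savez("w4.npz",W=W,im=im,d=d); cv2.imwrite("pics/w4.png",im[...,::-1])
E
```

```text
time: 13.25
tool_pos: [0.4656, -0.1875, 0.2071]
tool_rot: [-0.002, 0.666, 0.746, -0.001]
contact_force: [0.2, -0.7, -2.8]
gripper_width: 0.388
time: 14.25
tool_pos: [0.4676, -0.1868, 0.1507]
tool_rot: [0.0, 0.646, 0.763, 0.0]
contact_force: [0.1, -0.5, -3.3]
gripper_width: 0.384
[ 0.46760705 -0.18681704  0.15070191]
```

View pics/w4.png

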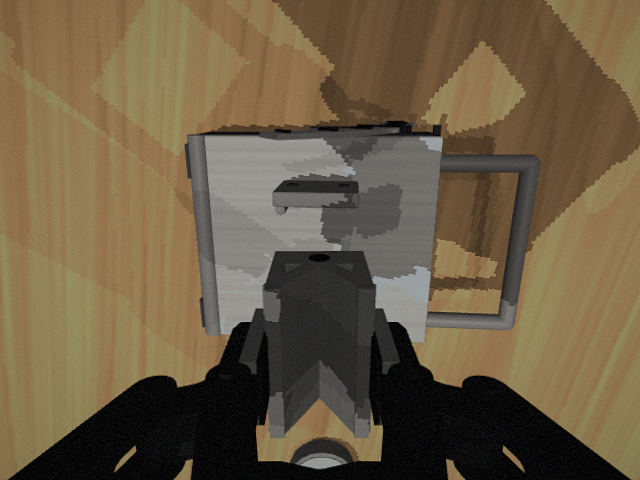

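The view shows the held block, groove up, at (318,340). The +y cheek is at (316,193), with a pin beside it at (282,210). I'll compare block and cheek in the same frame.

Run:
```python
from h import *
f=np.load("w4.npz"); W=f["W"]; d=f["d"]; v,u=np.mgrid[:480,:640]; z=W[...,2]
def rect(m,l):
    X=W[m]; r=cv2.minAreaRect((X[:,:2]*1000).astype(np.float32)); print(l,m.sum(),np.round(r[0],1),np.round(r[1],1),round(r[2],1),np.round(np.percentile(X[:,2],[5,50,95]),4))
rect((d>0)&(u>265)&(u<365)&(v>175)&(v<210)&(z>.074)&(z<.09),"cheek")
b=(d>0)&(u>262)&(u<378)&(v>245)&(v<440)&(z>.13)&(z<.2); print(np.percentile(z[b],[5,50,95]))
rect(b&(z>np.percentile(z[b],95)-.006),"block top")
rect((d>0)&(u>274)&(u<288)&(v>205)&(v<216)&(z>.045)&(z<.068),"pin")
m=(d>0)&(u>187)&(u<445)&(v>125)&(v<240)&(z>.032)&(z<.056); rect(m,"plate+")
m=(d>0)&(u>513)&(u<530)&(v>175)&(v<300)&(z>.03); X=W[m]; print("bar",np.round(np.median(X,0),4)); rect(m,"bar")
a=np.radians(9.5); R=np.array([[np.cos(a),np.sin(a)],[-np.sin(a),np.cos(a)]])
p=pose()[1]; print("tcp plate-frame",R@p[:2]*1000)
for n,c in (("cheekL old",[458.9,-152.3]),("cheekR old",[470.8,-223.2])): print(n,R@np.array(c))
X=W[(d>0)&(u>265)&(u<365)&(v>175)&(v<210)&(z>.074)&(z<.09)]*1000; print("cheek",(R@X[:,:2].T).min(1),(R@X[:,:2].T).max(1))
X=W[b&(z>np.percentile(z[b],95)-.006)]*1000; print("block",np.percentile(R@X[:,:2].T,[1,99],axis=1))
```

```text
cheek 1571 [ 459.6 -153.1] [43.8  8.6] 9.3 [0.0765 0.0827 0.0849]
[0.15054724 0.1678052  0.17694981]
block top 7416 [ 468.1 -187.9] [37.1 57.2] 10.0 [0.1715 0.1749 0.1856]
pin 105 [ 441.6 -169.6] [7.3 8.3] 5.8 [0.0454 0.0589 0.0602]
plate+ 23511 [ 458.3 -153.4] [150.1  65.4] 11.0 [0.0419 0.047  0.0522]
bar [ 0.5808 -0.1539  0.0559]
bar 1454 [ 583.9 -163.1] [ 9.1 76.3] 14.2 [0.0526 0.0559 0.0574]
tcp plate-frame [ 430.2916323  -261.40456466]
cheekL old [ 427.46971217 -225.95164344]
cheekR old [ 427.50463558 -297.8433591 ]
cheek [ 406.08668152 -231.14162577] [ 449.9278192  -222.53307975]
block [[ 412.69780414 -289.82209603]
 [ 447.91000923 -234.57125922]]
```

Block and cheek gap line up in y (block mid -262.2, gap mid about -262.3 in plate axes), and the block sits about 1.7 mm uphill of pin contact. The plate starts at about 4.4°. Lowering now.

```bash
python3 -m crank '[0,1,30,0,10,0,1,55,0,10,0,1,70,0,10,0,1,78,0,10,0,1,82,0,10,0,1,85,0,10,0,1,87,0,10,0,1,88,0,10,0,1,88,0,10,0,1,88,0,10]' && python3 -m crank '[0,0,1,0,10,0,0,1,0,10,0,0,2,0,10,0,0,2,0,10,0,0,3,0,10,0,0,3,0,10,0,0,3,0,10,0,0,3,0,10,0,0,3,0,10,0,0,3,0,10]'
```

```text
time: 15.3
tool_pos: [0.4687, -0.1867, 0.0627]
tool_rot: [0.0, 0.646, 0.763, 0.0]
contact_force: [1.4, 0.1, -3.1]
gripper_width: 0.39
time: 16.3
tool_pos: [0.4686, -0.1867, 0.0601]
tool_rot: [0.0, 0.646, 0.763, -0.0]
contact_force: [-5.1, 1.4, 6.4]
gripper_width: 0.384
```

```bash
python3 -m crank '[0,-1,0,0,10,0,-1,0,0,10,0,-2,0,0,10,0,-2,0,0,10,0,-3,0,0,10,0,-3,0,0,10,0,-4,0,0,10,0,-4,0,0,10,0,-4,0,0,10,0,-4,0,0,10]'
```

```text
time: 17.3
tool_pos: [0.4659, -0.1877, 0.0599]
tool_rot: [0.002, 0.646, 0.763, 0.001]
contact_force: [5.9, 0.5, 1.8]
gripper_width: 0.386
```

```bash
python3 -m crank '[0,-5,0,0,10,0,-5,0,0,10,0,-5,0,0,10,0,-4,0,0,65,0,0,0,0,65,0,0,0,0,65,0,0,0,0,65,0,0,0,0,65,0,0,-10,0,65,0,0,-20,0,65]' && python3 -m crank '[0,0,-45,0,65,0,0,-95,0,65,0,0,-140,0,65,0,0,-180,0,65,0,0,-200,0,65,0,0,-200,0,65,0,0,-200,0,65,0,0,-200,0,65,0,0,-200,0,65,0,0,-200,0,65]'
cat > look.py <<'E'
from h import *; import sys
n="wrist"; print(pose()[1]); k=sys.argv[1]
im,d=vision.grab_frame(n); W=cloud(n,d); np.savez(k+".npz",W=W,im=im,d=d); cv2.imwrite(f"pics/{k}.png",im[...,::-1])
E
python3 look.py w5
```

```text
time: 18.3
tool_pos: [0.4642, -0.1872, 0.0798]
tool_rot: [-0.0, 0.646, 0.763, -0.0]
contact_force: [0.5, -0.1, -0.2]
gripper_width: 0.652
time: 19.3
tool_pos: [0.4639, -0.1869, 0.2777]
tool_rot: [-0.001, 0.646, 0.763, -0.0]
contact_force: [-0.1, 0.4, -0.3]
gripper_width: 0.649
[ 0.46393428 -0.18690963  0.27766601]
```

View pics/w5.png

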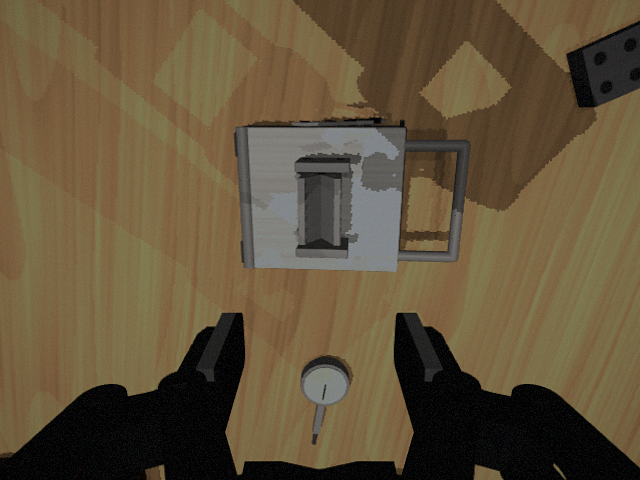

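The block sits groove up between the cheeks at (322,205). I'll measure its position against the cheeks and find the bar.

```bash
cat > meas.py <<'E'
from h import *
f=np.load("w5.npz"); W=f["W"]; d=f["d"]; v,u=np.mgrid[:480,:640]; z=W[...,2]
a=np.radians(9.5); R=np.array([[np.cos(a),np.sin(a)],[-np.sin(a),np.cos(a)]])
P=W.copy(); P[...,:2]=W[...,:2]@R.T
def ext(m,l):
    X=P[m]*1000; r=cv2.minAreaRect(X[:,:2].astype(np.float32)); print(l,m.sum(),"rect",np.round(r[0],1),np.round(r[1],1),round(r[2],1),"lo",np.round(np.percentile(X,2,axis=0),1),"hi",np.round(np.percentile(X,98,axis=0),1))
g=(d>0)&(z>.07)&(z<.095)
ext(g&(u>285)&(u<360)&(v>150)&(v<172),"cheek+"); ext(g&(u>285)&(u<360)&(v>244)&(v<262),"cheek-"); ext(g&(u>290)&(u<355)&(v>180)&(v<238),"block")
for c in ("+","-"): pass
b=(d>0)&(u>445)&(u<475)&(v>155)&(v<245)&(z>.03); ext(b,"bar")
m=(d>0)&(u>360)&(u<395)&(v>140)&(v<262)&(z>.03)|(d>0)&(u>258)&(u<285)&(v>140)&(v<262)&(z>.03)
X=P[m]; c=np.linalg.lstsq(np.c_[X[:,:2],np.ones(len(X))],X[:,2],rcond=None)[0]; print("plate tilt",np.degrees(np.arctan(c[:2])))
E
python3 meas.py
```

```text
cheek+ 617 rect [ 428.7 -226.4] [44.6  8. ] 0.4 lo [ 407.2 -230.3   73.8] hi [ 449.2 -223.2   85.9]
cheek- 652 rect [ 428.6 -297.5] [44.  11.2] 1.8 lo [ 407.6 -302.7   73.1] hi [ 449.2 -294.9   85.8]
block 1811 rect [ 426.1 -263.5] [35.4 51.1] 0.4 lo [ 409.  -286.2   70.4] hi [ 443.3 -239.5   85.5]
bar 1049 rect [ 549.  -261.4] [10.2 79.9] 0.1 lo [ 544.3 -298.8   52. ] hi [ 553.4 -222.6   58.3]
plate tilt [ 4.58004564 -0.09390738]
```

Run:
```python
from h import *
a=np.radians(9.5); R=np.array([[np.cos(a),np.sin(a)],[-np.sin(a),np.cos(a)]])
q=R.T@[.549,-.262]; to(q[0],q[1],.032,9.5)
# arc: rows along jaw (ty) and up from angle 4.5
t0=np.radians(4.5)
for A in (30,30.5,31,32): t=np.radians(A); print(A,np.round([190*(np.cos(t)-np.cos(t0)),190*(np.sin(t)-np.sin(t0))],1))
for A in np.linspace(4.5,30.5,13): t=np.radians(A); print(round(A,1),np.round([190*(np.cos(t)-np.cos(t0)),-190*(np.sin(t)-np.sin(t0))],1))
```

```text
to [ 0.5847 -0.1678  0.032 ] 9.5 -> row [ -1.3 122.6 245.8] yaw 0.0 | jaw ang 9.5 w 0.646 j6 -0.7
30 [-24.9  80.1]
30.5 [-25.7  81.5]
31 [-26.6  83. ]
32 [-28.3  85.8]
4.5 [ 0. -0.]
6.7 [-0.7 -7.2]
8.8 [ -1.7 -14.3]
11.0 [ -2.9 -21.3]
13.2 [ -4.4 -28.4]
15.3 [ -6.2 -35.3]
17.5 [ -8.2 -42.2]
19.7 [-10.5 -49. ]
21.8 [-13.  -55.8]
24.0 [-15.8 -62.4]
26.2 [-18.9 -68.9]
28.3 [-22.2 -75.3]
30.5 [-25.7 -81.5]
```

```bash
python3 -m crank '[-1,45,0,0,45,-1,90,0,0,45,-1,123,0,0,45,-1,123,45,0,45,-1,123,90,0,45,-1,123,135,0,45,-1,123,180,0,45,-1,123,220,0,45,-1,123,240,0,45,-1,123,246,0,45]' && python3 -m crank '[0,0,0,0,45,0,0,0,0,0,0,0,0,0,0,0,0,0,0,0,0,0,0,0,0,0,0,0,0,0,0,0,0,0,0,0,0,0,0,0,0,0,0,0,0,0,0,0,0,0]' && python3 -c "
from h import *
q=pose()[1]; a=np.radians(9.5); print(q[0]*np.cos(a)+q[1]*np.sin(a))"
```

```text
time: 20.35
tool_pos: [0.5831, -0.1668, 0.029]
tool_rot: [-0.004, 0.646, 0.763, -0.001]
contact_force: [-0.5, 0.6, -1.1]
gripper_width: 0.446
time: 21.35
tool_pos: [0.5852, -0.1689, 0.0349]
tool_rot: [-0.0, 0.646, 0.763, -0.001]
contact_force: [-6.8, -1.6, 2.6]
gripper_width: 0.088
0.5492603683131598
```

```bash
python3 -m crank '[0,0,-2,0,0,0,0,-4,0,0,0,-0.7,-7.2,0,0,0,-1,-10.7,0,0,0,-1.7,-14.3,0,0,0,-2.3,-18,0,0,0,-2.9,-21.3,0,0,0,-4.4,-28.4,0,0,0,-6.2,-35.3,0,0,0,-8.2,-42.2,0,0]' && python3 -m crank '[0,-2.3,-6.8,0,0,0,-4.8,-13.6,0,0,0,-7.6,-20.2,0,0,0,-10.7,-26.7,0,0,0,-14,-33.1,0,0,0,-16,-36.5,0,0,0,-17.5,-39.3,0,0,0,-17.5,-39.3,0,0,0,-17.5,-39.3,0,0,0,-17.5,-39.3,0,0]' && python3 look.py w6
```

```text
time: 22.35
tool_pos: [0.5781, -0.1699, 0.0747]
tool_rot: [0.001, 0.646, 0.763, 0.0]
contact_force: [3.2, -5.2, -13.0]
gripper_width: 0.087
time: 23.35
tool_pos: [0.5617, -0.1728, 0.1154]
tool_rot: [0.002, 0.646, 0.763, 0.001]
contact_force: [4.4, -4.3, -7.4]
gripper_width: 0.086
[ 0.56171102 -0.17276902  0.11539741]
```

Run:
```python
from h import *
p=pose()[1]; a=np.radians(9.5); x=p[0]*np.cos(a)+p[1]*np.sin(a)
print("bar rel hinge",x-.3594,p[2]+.0187-.036)
im,d=vision.grab_frame("side"); W=cloud("side",d); cv2.imwrite("pics/s6.png",cv2.resize(im[150:250,330:450],(720,600),interpolation=cv2.INTER_CUBIC)[...,::-1])
```

```text
bar rel hinge 0.16608041290779157 0.0980938932161439
```

View pics/w6.png

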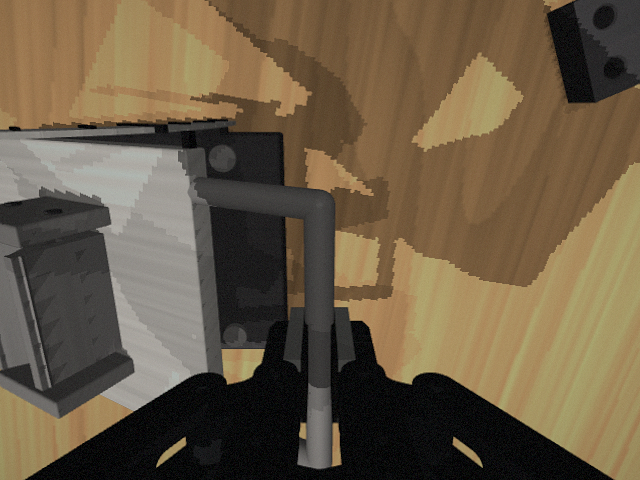

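The view shows the plate raised, bar pinched at (318,350), and the block between the cheeks at (60,300). Next I'll fit the tilt from depth.

Run:
```python
from h import *
a=np.radians(9.5); R=np.array([[np.cos(a),np.sin(a)],[-np.sin(a),np.cos(a)]])
f=np.load("w6.npz"); W=f["W"]; d=f["d"]; v,u=np.mgrid[:480,:640]
P=W.copy(); P[...,:2]=W[...,:2]@R.T
m=(d>0)&(u>135)&(u<180)&(v>170)&(v<350); X=P[m]
c=np.linalg.lstsq(np.c_[X[:,:2],np.ones(len(X))],X[:,2],rcond=None)[0]; r=X[:,2]-np.c_[X[:,:2],np.ones(len(X))]@c
print("tilt",np.degrees(np.arctan(c[:2])),r.std(),len(X), X.mean(0))
q=X.mean(0); h=np.array([.3594,.036]); e=np.array([q[0],q[2]])-h; L=np.hypot(*e); print("tilt from hinge", np.degrees(np.arctan2(e[1],e[0])-np.arcsin(.005/L)))
m=(d>0)&(u>310)&(u<330)&(v>220)&(v<300)&(W[...,2]>.08); X=P[m]; top=X[X[:,2]>np.percentile(X[:,2],60)]; print("bar top",top.mean(0), np.degrees(np.arctan2(top[:,2].mean()-.005-.036,top[:,0].mean()-.3594)))
```

```text
tilt [29.50716709 -0.03541424] 0.00045858029578638875 7846 [ 0.46066998 -0.24328104  0.09895403]
tilt from hinge 29.463777717235605
bar top [ 0.52527142 -0.22929421  0.13478359] 29.483788914105247
```

Three estimates agree on 29.5°. I'll raise it a touch, let go, back off upward and measure again.

```bash
python3 -m crank '[0,-0.6,-1,0,0,0,-1.1,-2,0,0,0,-1.1,-2,0,0,0,-1.1,-2,0,0,0,-1.1,-2,0,0,0,-1.1,-2,0,35,0,-1.1,-2,0,35,0,-1.1,-2,0,35,0,-1.1,-2,0,35,0,-1.1,-2,0,35]' && python3 -m crank '[0,0,-30,0,35,0,0,-60,0,35,0,0,-100,0,35,0,0,-140,0,35,0,-30,-160,0,35,0,-60,-180,0,35,0,-90,-180,0,35,0,-90,-180,0,35,0,-90,-180,0,35,0,-90,-180,0,35]' && python3 look.py w7
```

```text
time: 24.45
tool_pos: [0.5597, -0.1723, 0.1172]
tool_rot: [0.0, 0.646, 0.763, 0.0]
contact_force: [-0.3, 0.4, -1.0]
gripper_width: 0.35
time: 25.45
tool_pos: [0.4711, -0.187, 0.2964]
tool_rot: [-0.0, 0.646, 0.763, 0.0]
contact_force: [0.1, 0.9, -0.9]
gripper_width: 0.349
[ 0.47112333 -0.18702974  0.29641339]
```

View pics/w7.png

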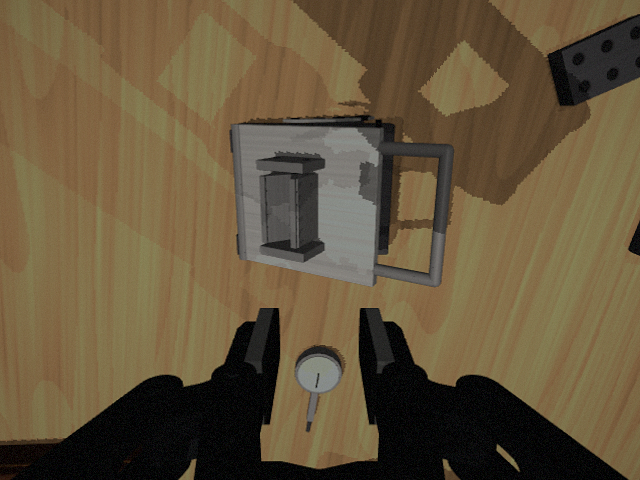

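The plate is up and free, with the block at (288,210) between the cheeks. Now the tilt and the block's position in plate axes.

```bash
cat > fin.py <<'E'
from h import *; import sys
a=np.radians(9.5); R=np.array([[np.cos(a),np.sin(a)],[-np.sin(a),np.cos(a)]])
f=np.load(sys.argv[1]+".npz"); W=f["W"]; d=f["d"]; v,u=np.mgrid[:480,:640]
P=W.copy(); P[...,:2]=W[...,:2]@R.T
m=(d>0)&(u>328)&(u<372)&(v>165)&(v<260); X=P[m]
c=np.linalg.lstsq(np.c_[X[:,:2],np.ones(len(X))],X[:,2],rcond=None)[0]; r=X[:,2]-np.c_[X[:,:2],np.ones(len(X))]@c
print("tilt",np.degrees(np.arctan(c[:2])),r.std())
q=X.mean(0); e=np.array([q[0]-.3594,q[2]-.036]); L=np.hypot(*e); print("from hinge", np.degrees(np.arctan2(e[1],e[0])-np.arcsin(.005/L)))
t=np.arctan(c[0]); Q=P.copy(); dx=P[...,0]-.3594; dz=P[...,2]-.036
Q[...,0]=dx*np.cos(t)+dz*np.sin(t); Q[...,2]=-dx*np.sin(t)+dz*np.cos(t); Q[...,1]+=.262; Q*=1000
top=(d>0)&(Q[...,2]>37)&(Q[...,2]<46)&(u<335)&(u>245)
for l,y0,y1 in (("cheek+",30,44),("cheek-",-44,-30),("block",-26,26)):
    X=Q[top&(Q[...,1]>y0)&(Q[...,1]<y1)]; print(l,len(X),np.round(np.percentile(X,[1,99],axis=0),1).tolist(), "zmed",np.median(X[:,2]))
    if l=="block":
        for y in (-18,-8,8,18):
            s=X[abs(X[:,1]-y)<5]; print(y,np.round(np.percentile(s[:,0],[1,99]),1),np.round(np.median(s[:,2]),1))
E
python3 fin.py w7
```

```text
tilt [29.75173595 -0.10391206] 0.0007569668944193835
from hinge 30.088109465443406
cheek+ 535 [[51.0, 31.1, 37.4], [94.4, 39.0, 42.8]] zmed 41.40863654461932
cheek- 483 [[51.3, -40.8, 37.1], [94.4, -32.6, 42.8]] zmed 41.365233496886326
block 1156 [[52.9, -25.4, 37.1], [87.9, 25.4, 43.0]] zmed 41.09650638634706
-18 [52.8 87.8] 41.2
-8 [52.8 87.9] 41.1
8 [53.4 88. ] 41.1
18 [52.9 87.8] 41.0
```

Tilt reads 29.8–30.1°. The block centre is 2.4 mm downhill of the cheek middle (2 mm expected at contact), so it is on the pins within noise. To be sure, I'll give it a gentle nudge down-slope with the shut fingers.

```bash
python3 -m crank '[0,0,0,8.5,0,0,0,0,17,0,0,0,0,25.5,0,0,0,0,34,0,0,0,0,42.5,0,0,0,0,51,0,0,0,0,59.5,0,0,0,0,68,0,0,0,0,76.5,0,0,0,0,85,0]' && python3 -m crank '[0,0,0,5,0,0,0,0,5,0,0,0,0,5,0,0,0,0,5,0,0,0,0,5,0,0,0,0,5,0,0,0,0,5,0,0,0,0,5,0,0,0,0,5,0,0,0,0,5,0]'
python3 - <<'E'
from h import *
a=np.radians(9.5); R=np.array([[np.cos(a),np.sin(a)],[-np.sin(a),np.cos(a)]])
for x,z in ((.4444,.15),(.4444,.1018),(.4357,.0968)):
    q=R.T@[x,-.262]; to(q[0],q[1],z,99.5)
E
```

```text
time: 26.5
tool_pos: [0.4714, -0.1869, 0.2961]
tool_rot: [-0.0, 0.992, 0.124, -0.001]
contact_force: [-0.4, -0.8, -0.7]
gripper_width: -0.002
time: 27.5
tool_pos: [0.4708, -0.1872, 0.2968]
tool_rot: [0.0, 0.997, 0.083, 0.0]
contact_force: [0.3, 0.6, 0.0]
gripper_width: 0.001
to [ 0.4815 -0.1851  0.15  ] 99.5 -> row [ 11.   -0.3 146.8] yaw 0.0 | jaw ang -80.5 w 0.001 j6 0.88
to [ 0.4815 -0.1851  0.1018] 99.5 -> row [ 11.   -0.4 195. ] yaw 0.0 | jaw ang -80.5 w 0.001 j6 0.88
to [ 0.473  -0.1865  0.0968] 99.5 -> row [  2.3  -0.4 200. ] yaw 0.0 | jaw ang -80.5 w 0.001 j6 0.88
```

```bash
python3 -m crank '[11,0,45,0,0,11,0,90,0,0,11,0,130,0,0,11,0,165,0,0,11,0,185,0,0,11,0,195,0,0,11,0,195,0,0,11,0,195,0,0,11,0,195,0,0,11,0,195,0,0]' && python3 -m crank '[-2,0,1,0,0,-3.5,0,2,0,0,-5.2,0,3,0,0,-6.1,0,3.5,0,0,-7,0,4,0,0,-7,0,4,0,0,-7,0,4,0,0,-7,0,4,0,0,-7,0,4,0,0,-7,0,4,0,0]'
```

```text
time: 28.5
tool_pos: [0.4826, -0.1859, 0.1035]
tool_rot: [0.001, 0.997, 0.083, 0.001]
contact_force: [-0.1, 0.2, -0.1]
gripper_width: 0.002
time: 29.5
tool_pos: [0.4748, -0.1865, 0.0979]
tool_rot: [0.0, 0.997, 0.083, 0.0]
contact_force: [-0.1, 0.8, 0.3]
gripper_width: -0.003
```

```bash
python3 -m crank '[-0.4,0,0.3,0,0,-0.9,0,0.5,0,0,-0.9,0,0.5,0,0,-1.3,0,0.8,0,0,-1.7,0,1,0,0,-1.7,0,1,0,0,-1.7,0,1,0,0,-1.7,0,1,0,0,-1.7,0,1,0,0,-1.7,0,1,0,0]' && python3 -m crank '[-0.4,0,0.3,0,0,-0.4,0,0.3,0,0,-0.9,0,0.5,0,0,-0.9,0,0.5,0,0,-0.9,0,0.5,0,0,-0.9,0,0.5,0,0,-0.9,0,0.5,0,0,-0.9,0,0.5,0,0,-0.9,0,0.5,0,0,-0.9,0,0.5,0,0]'
```

```text
time: 30.5
tool_pos: [0.473, -0.1868, 0.0968]
tool_rot: [-0.0, 0.997, 0.083, -0.0]
contact_force: [0.4, 0.2, 0.0]
gripper_width: 0.003
time: 31.5
tool_pos: [0.4722, -0.187, 0.0963]
tool_rot: [0.0, 0.997, 0.083, 0.0]
contact_force: [0.0, -0.1, 0.4]
gripper_width: 0.003
```

```bash
for i in 1 ; do python3 -m crank '[-0.4,0,0.3,0,0,-0.9,0,0.5,0,0,-0.9,0,0.5,0,0,-1.3,0,0.8,0,0,-1.7,0,1,0,0,-1.7,0,1,0,0,-1.7,0,1,0,0,-1.7,0,1,0,0,-1.7,0,1,0,0,-1.7,0,1,0,0]'; done
```

```text
time: 32.5
tool_pos: [0.4716, -0.1873, 0.0963]
tool_rot: [0.0, 0.997, 0.083, 0.001]
contact_force: [4.1, 2.9, 3.8]
gripper_width: -0.002
```

The finger met the block and stalled at about 6 N along plate +x, so the block is hard on the pins. I'll back off and check.

```bash
python3 -m crank '[3,0,-2,0,0,9,0,-5,0,0,12,0,-8,0,0,12,0,-40,0,0,12,0,-80,0,0,12,0,-130,0,0,0,0,-180,0,0,0,0,-200,0,0,0,0,-200,0,0,0,0,-200,0,0]' && python3 -m crank '[0,0,0,-8.5,0,0,0,0,-17,0,0,0,0,-25.5,0,0,0,0,-34,0,0,0,0,-42.5,0,0,0,0,-51,0,0,0,0,-59.5,0,0,0,0,-68,0,0,0,0,-76.5,0,0,0,0,-85,0]' && python3 -m crank '[0,0,0,-5,0,0,0,0,-5,0,0,0,0,-5,0,0,0,0,-5,0,0,0,0,-5,0,0,0,0,-5,0,0,0,0,-5,0,0,0,0,-5,0,0,0,0,-5,0,0,0,0,-5,0]' && python3 look.py w8 && python3 fin.py w8
python3 - <<'E'
from h import *
for n in ("scene",):
    im,d=vision.grab_frame(n); cv2.imwrite("pics/scene9.png",im[...,::-1]); W=cloud(n,d)
    for t in ("vblock","tray","drilled_center","thumbscrew_center","dial_center"):
        for r in regions_of(n,t)[:2]:
            m=r["region"]&(d>0); print(t,round(r["confidence"],2),np.round(r["extent"]),np.round(np.median(W[m],0),3))
E
```

```text
time: 33.5
tool_pos: [0.4703, -0.1872, 0.2947]
tool_rot: [-0.0, 0.997, 0.083, -0.0]
contact_force: [-0.9, -0.1, -0.5]
gripper_width: -0.001
time: 34.5
tool_pos: [0.4694, -0.1866, 0.2917]
tool_rot: [-0.003, 0.676, 0.736, -0.001]
contact_force: [0.1, 0.7, 0.4]
gripper_width: -0.001
time: 35.5
tool_pos: [0.4705, -0.1873, 0.2954]
tool_rot: [0.0, 0.646, 0.763, -0.0]
contact_force: [-0.5, -0.4, 0.4]
gripper_width: -0.003
[ 0.47046498 -0.18726116  0.29535545]
tilt [29.71608385 -0.11020522] 0.0007565940531393011
from hinge 30.157583841957
cheek+ 543 [[50.6, 31.1, 37.7], [94.4, 38.9, 43.0]] zmed 41.55668345753299
cheek- 497 [[50.9, -40.7, 37.2], [94.1, -32.6, 43.1]] zmed 41.5301680717626
block 1175 [[53.0, -25.5, 37.1], [87.8, 25.4, 43.0]] zmed 41.190554212264736
-18 [53.1 88. ] 41.3
-8 [52.9 88.1] 41.3
8 [52.9 87.6] 41.1
18 [53.3 87.7] 41.0
vblock 0.76 [421. 333.  30.  23.] [0.531 0.329 0.025]
vblock 0.74 [303. 165.  24.  23.] [ 0.457 -0.188  0.1  ]
tray 0.59 [406. 286.  58.  65.] [0.471 0.215 0.016]
tray 0.51 [294. 173.  77.  43.] [ 0.487 -0.164  0.1  ]
drilled_center 0.72 [264. 277.  31.  33.] [ 0.711 -0.02   0.024]
dial_center 0.88 [239. 157.  30.  22.] [ 0.509 -0.401  0.015]
dial_center 0.36 [404. 288.  55.  66.] [0.473 0.214 0.016]
```

View pics/w8.png

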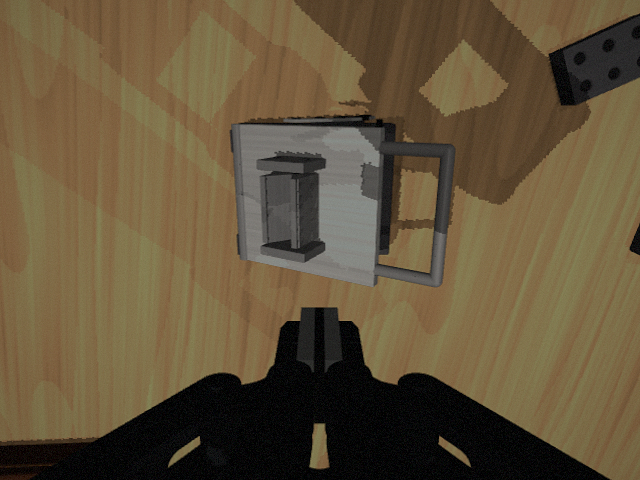

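The block is seated at (288,210) and hasn't moved, the plate still reads about 30°, and the bystanders that were detected are where they started. Handing in.

```bash
python3 -c "
from plant import order; print(order.job_done())"
```

```text
the job is handed in; nothing more can be done
None
```

The V-block is on the plate, groove up, between the cheeks and against both stop pins, and the plate stands at about 30°. I handed the job in at about 36 s of the 72 s allowed.

**What I did:**
- I took the block from the tray by its ends, stood it on the open bench and let go. I then took it again by its long sides.
- I set it between the cheeks and slid it down to the pins. The plate had started at about 4.5°, not level.
- I raised the plate by the bar, let go and withdrew. I then nudged the block down-slope with the shut fingers until it stalled at about 6 N.

**Last checks:**
- **Tilt:** the depth plane fit gave 29.7° and the estimate from the hinge gave 30.2°, so the two disagree by about half a degree.
- **Block position:** its middle is 70.4 mm from the hinge (70 mm is right) and about 2 mm downhill of the cheek middle, as expected at pin contact. Its top is flush with the cheeks and parallel to the plate, and it did not move visibly during the nudge. I judged pin contact from these readings, because the pins themselves are hidden in the last pictures.
- **Other things on the bench:** the red look-alike, the drilled block and the dial gauge are where they started. The thumbscrew was not detected in the last picture, so it is unchecked, but the arm never went low near it.

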